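# Brake lever check on a serving-trolley handle

## Robot

A 6-joint arm with a two-finger parallel gripper is mounted at the origin on the work surface. World frame = base frame: x ahead of the robot, y to its left, z up, the work surface at z = 0. Lengths are in m, angles in rad, forces in N, time in s.
With the tool pointing down it reaches from about 0.35 to 0.975 m from the base axis. Payload 4.9 kg.
Tool frame: the origin (TCP) lies on the centre line of the jaws, within the pads' length; the fingertips stand 14 mm ahead of it and the grasp point (between the pads) lies 5 mm behind it; y points along the fingers, z is the direction in which the jaws open and shut, and the axes are right-handed (so a half turn about y gives the same grasp; the last joint's range is limited). The gripper opens to 85 mm and grips with 20 to 120 N. Pads are 22 mm wide; open, the fingers measure 114 mm over their backs; the gripper's body (76 mm by 85 mm) begins 54 mm behind the grasp point. The pads swing forward as they close: fully open they stand 13 mm farther back than shut.
Start: joints at [1.112, 0.053, 1.613, -0, 1.476, -0.119], TCP at [0.208, 0.589, 0.245] pointing down, gripper open.
Joint ranges: [-3.01, 3.01], [-1.01, 2.22], [0.06, 2.58], [-1.02, 4.17], [0.09, 2.62], [-3.14, 3.14]. Speed limits (rad/s): [2.57, 2.57, 3.14, 3.14, 3.14, 3.14].

## Interface

Orientations are given as a rotation vector (axis times angle).
In Python, from station import ctrl gives the robot as it stands.
- The arm moves only by the tool servo_tool, never from a script. Its arguments are lists of equal length, an entry for each row: "delta_pos": the shift along the tool's x, y, z in m, a list of three; "dr": the turn, a rotation vector about the tool's x, y, z in degrees, a list of three; "grip": the opening, from 0 (shut) to 1 (fully open). In form: {"delta_pos": [[x, y, z], ...], "dr": [[rx, ry, rz], ...], "grip": [grip, ...]}. A call has 1 to 5 rows; each row shifts and turns the pose as measured when the row begins, along the tool's axes as they then stand; what a row does not reach is not made up. A row lasts 1/8 s, in which the tool goes at most 62.5 mm and 10.7 degrees, less where a joint would pass 70% of its speed; a pose out of reach is approached as far as the arm can. A call is refused whole if a number of a shift passes 0.0625 or a number of a turn 10.7, either way. A call with a gripper value outside its range is refused whole. The fingers move at their own pace and stop on an object; "grip_force" is the grip in N (left out, the last holds). Time passes only in rows, so rows that do not move let the fingers close. It gives the time, the measured TCP pose, the force and the opening at its end, in the units of the state.
- ctrl.get_obs(): the state, without advancing time (a new reading comes with each control period).
- ctrl.get_image(name): name is "scene" or "top"; returns the picture (480x640x3 uint8, red, green, blue); there is no depth.
- ctrl.camera_params(name): a dict with "fovy" (degrees; the focal length in pixels is half the picture's height over the tangent of half this angle, whatever the lens; pixels are square), "cx", "cy" (the principal point, pixels), "eye" and "rotation" of the camera in the world. Camera axes: x right, y down, z forward; pixel columns grow to the right and rows downward; lengths in m; the calibration is good to about 2 mm. A picture is of the moment at which its call begins. camera_params takes no time and is no camera call.
- ctrl.finish_job(): hands the job in, once; it reports no verdict.
Trained networks look in the newest picture that a camera, given by its name, has taken for a name from the list of things; names that differ only in an ending like _2 or _b are one class to them, and where a whole thing is asked for, a point or a joint stands for the part that bears it (a point fixed in the world has none). Each returns a list of dicts, best first, with "score" (0 to 1); they miss things now and then, are a little off and sometimes report something else, mostly with a low value. They report only what shows in the picture. A call takes as long as a camera call. They do not tell look-alikes from the thing itself.
- ctrl.masks_of(camera, label): "pixels" (480x640 bool, what is visible of it) and "extent" ([left, top, right, bottom] in pixels, round what is visible of it).
The state is a dict: "t": time; "q": joint angles; "dq": joint speeds; "effort": joint torques, N m; "tool_pos": TCP position; "tool_rot": TCP orientation; "contact_force": force on the tool from outside, world axes, zero at the start; "wrist_torque": the same for the moment, N m; "opening": finger opening in m.
Only numpy, scipy, OpenCV 4.12 (cv2) and the standard library are available. Lean on these libraries where they do the work, as an engineer would, in place of code of your own. Each camera call takes 0.05 s, during which the arm holds its last target.

## Task

Check the brake of the serving-trolley handle: with the outside of your fingers press the red brake lever in towards the black bar until it comes up against its stop, keep it there for a second, then let it spring fully back out. After that press the green half of the check sign right down with a fingertip so it stays showing the check is done, and move clear. Press gently and grip nothing; keep off the black bar and leave the bowls, jar and cup where they stand.

Things in the scene. Friction and masses are not known exactly. Their poses are not given: they have to be found in the camera images.
- handle: Trolley push handle on a fixed dark steel foot plate 90 x 320 x 12 mm. Origin: centre of the foot's underside, on the table; z up, y along the bar, x points to the side of the bar where the lever is (away from the robot, give or take 0.5 rad). Two posts, 22 mm square, stand at y = -143 and +143 mm, with round black end caps 40 mm in diameter at bar height (top at 140 mm, the highest point of the handle).
- grip_bar: Black rubber-covered round bar, 30 mm diameter, 280 mm long along the handle's y between the posts. Origin: its middle, 120 mm above the table. Fixed; not to be touched.
- lever_pivot (a point): Vertical hinge axis of the brake lever, at handle x = +40, y = +90, height 120 mm, in a black bracket 26 mm wide (y) and 34 mm high that reaches from the bar to handle x = +53 mm.
- lever_pad (a point): Point on the lever's outer face (the face away from the bar), 120 mm from the pivot, where to press; height 120 mm; moves with the lever. At rest it lies about 81 mm from the bar's centre line in handle x, at handle y about -23 mm; at the stop about 40 mm, at handle y about -30 mm. Press it towards the bar (handle -x).
- brake_lever (a joint): Red lever, level bar 12 mm thick, 22 mm high (109 to 131 mm above the table), running 159 mm from its pivot towards the handle's -y, leaning 0.30 rad away from the bar at rest, with a round end 18 mm across. Joint: 0 = fully out (rest), 0.35 rad = against its stop, where 13 mm are left between lever and bar at the pad. Spring return: about 2 N at the pad to start, 8 N at the stop; beyond that the stop is rigid.
- sign_base: Fixed grey base of the check sign, 90 x 120 x 18 mm, origin at the centre of its underside on the table; its y points to the side of the green half; any yaw. Cheeks 8 mm thick at x = -40 and +40 mm, y within 12 mm of the middle, rise to 40 mm.
- check_sign (a joint): Rocker plate of the check sign, 66 mm (x) x 100 mm (y) x 6 mm, pivoting about the base's x axis at its middle, 34 mm above the table: one half red, one half green, white line between. Joint: 0 = red half down, green half up (tilted 0.15 rad); 0.30 rad = green half fully down, rigid stop. Stiff: stays where it is left; about 4 N at the green point moves it.
- green_half (a point): Point on top of the green half, 33 mm from the pivot line; about 42 mm above the table when up and 32 mm when fully down.
- red_half (a point): Same point on the red half.
- bowl_stack: Bystander: stack of four cream bowls, 120 mm diameter, 71 mm high, 0.5 kg; origin at the centre of its underside.
- jar: Bystander: clear jar with green lid, 64 mm diameter, 100 mm high; origin at the centre of its underside.
- cup: Bystander: steel cup, 70 mm across the rim, 80 mm high; origin at the centre of its underside.
There are look-alikes about, which are no part of the job. Several things have the shape of the sign_base; the one meant has the colours described above.

How it is judged:
By the outcome, as a careful person would: the job done as asked, in the order asked, and still so for the second after the job is handed in, with the robot touching nothing.
It also fails if it takes over 48 s, if anything falls off the work surface, if the arm or the gripper's body presses on something with over 40 N, if the wrist force passes 120 N, or if a joint passes its speed limit or range.

## Working session

There is one attempt and no reset: what is moved stays moved. The work goes in short steps, Python scripts to look and compute and a tool call to move; the robot and the scene stay as the last step left them, time stands still between calls to the robot, and variables do not carry over. Pictures are saved under pics/ and viewed, and the job is handed in when it is done.

Besides the shell and the picture viewer there is one more tool, called after "Call:" by a JSON object that holds its "name" and its "arguments". servo_tool: Moves the arm, as the interface text tells. Its arguments: {"type":"object","properties":{"delta_pos":{"type":"array","items":{"type":"array","items":{"type":"number"}}},"dr":{"type":"array","items":{"type":"array","items":{"type":"number"}}},"grip":{"type":"array","items":{"type":"number"}},"grip_force":{"type":"number"}},"required":["delta_pos","dr","grip"]}

```bash
mkdir -p pics; ls
python3 - <<'E'
from station import ctrl
import cv2
o=ctrl.get_obs()
print(o)
for n in("scene","top"):
    im=ctrl.get_image(n); cv2.imwrite(f"pics/{n}0.png",im[:,:,::-1]); print(n,ctrl.camera_params(n))
E
```

```text
pics
{'t': 0.0, 'q': array([ 1.11200505e+00,  5.33563024e-02,  1.61429888e+00,  2.59516503e-05,
        1.47602944e+00, -1.18994684e-01]), 'dq': array([ 0.00048952,  0.00119728, -0.00028262,  0.00091115, -0.00168297,
       -0.00053814]), 'effort': array([ 2.06565608e-03, -3.93680763e+01, -3.70181572e+01, -1.03229474e-04,
        6.96208430e-03, -1.53163404e-05]), 'tool_pos': array([0.2080304 , 0.58872272, 0.24406044]), 'tool_rot': array([-1.55630144,  0.26720807, -0.26622888]), 'contact_force': array([ 0.19846431,  0.2732811 , -0.02432552]), 'wrist_torque': array([ 0.0213978 , -0.01395668,  0.01819609]), 'opening': 0.08573457567213656}
scene {'fovy': 54.159696886107156, 'cx': 315.7861863523315, 'cy': 238.03057970049096, 'eye': array([ 0.98769157, -0.30503633,  0.8404413 ]), 'rotation': array([-2.30833239, -1.0732723 ,  0.35549673])}
top {'fovy': 50.830201041800805, 'cx': 320.64248301005694, 'cy': 246.9929679995616, 'eye': array([0.41332877, 0.04908887, 1.19097123]), 'rotation': array([-2.13024152,  2.19125209, -0.15861663])}
```

View pics/scene0.png

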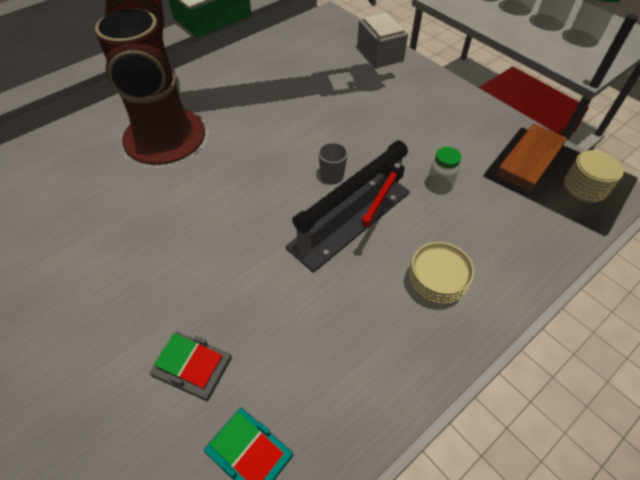

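View pics/top0.png

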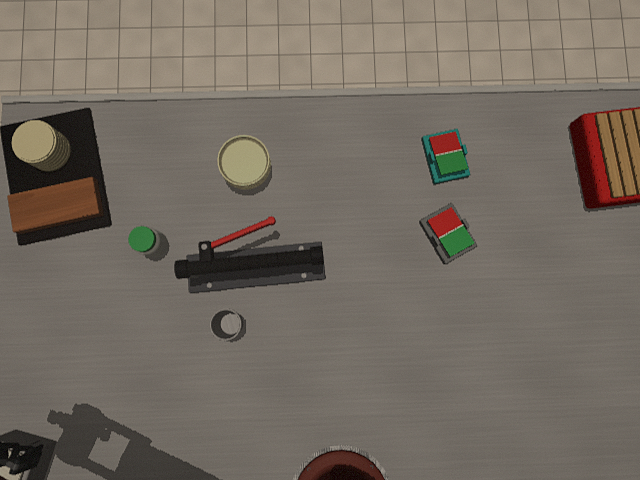

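The scene picture shows the handle with its red lever (375,200), the grey-based sign at (190,365) and a teal-based one at (248,447). The top picture has the handle at (250,262), the grey sign at (448,233) and the teal one at (446,157).

Candidates for the sign are grey at top (448,233) and teal at top (446,157). The description says grey. There is only one red lever, at top (240,232).

```bash
cat > h.py <<'E'
import numpy as np,cv2
from scipy.spatial.transform import Rotation as R
from station import ctrl
def cam(n):
    p=ctrl.camera_params(n); f=240/np.tan(np.radians(p['fovy'])/2)
    return f,p['cx'],p['cy'],np.array(p['eye']),R.from_rotvec(p['rotation']).as_matrix()
def ray(n,u,v):
    f,cx,cy,e,M=cam(n); return e,M@np.array([(u-cx)/f,(v-cy)/f,1.])
def atz(n,u,v,z):
    e,d=ray(n,u,v); return e+d*(z-e[2])/d[2]
def proj(n,P):
    f,cx,cy,e,M=cam(n); c=(np.atleast_2d(P)-e)@M; return np.c_[f*c[:,0]/c[:,2]+cx,f*c[:,1]/c[:,2]+cy]
E
python3 - <<'E'
from h import *
d={}
for n in("scene","top"):
    for l in ("brake_lever","grip_bar","handle","check_sign","sign_base","bowl_stack","jar","cup"):
        for k,r in enumerate(ctrl.masks_of(n,l)):
            if r['score']<.3: continue
            m=r['pixels']; ys,xs=np.nonzero(m)
            print(n,l,round(r['score'],2),m.sum(),r['extent'],cv2.minAreaRect(np.c_[xs,ys].astype(np.float32)))
            d[f"{n}-{l}-{k}"]=m
np.savez('m.npz',**d)
print(ctrl.get_obs()['t'])
for n,b in (("top",(170,190,340,350)),("top",(400,110,500,280)),("scene",(270,120,430,290)),("scene",(140,310,310,480))):
    im=cv2.imread(f"pics/{n}0.png")[b[1]:b[3],b[0]:b[2]]
    s=4 if n=="top" and b[0]==400 else 3
    cv2.imwrite(f"pics/c_{n}{b[0]}.png",cv2.resize(im,None,fx=min(s,3.4),fy=min(s,3.4),interpolation=cv2.INTER_CUBIC))
E
```

```text
scene brake_lever 0.88 455 [363.1, 173.8, 395.2, 226.4] ((377.6435546875, 199.24288940429688), (10.011312484741211, 61.773658752441406), 29.167613983154297)
scene brake_lever 0.63 7117 [286.9, 140.4, 409.2, 274.1] ((352.64715576171875, 205.99356079101562), (55.9813346862793, 157.9803466796875), 51.95296096801758)
scene grip_bar 0.61 1412 [305.0, 149.4, 400.2, 223.6] ((353.2400207519531, 183.82003784179688), (15.19999885559082, 108.20000457763672), 53.13010025024414)
scene handle 0.81 7122 [284.0, 142.5, 409.1, 273.3] ((352.1707458496094, 205.46343994140625), (56.84724807739258, 158.0478515625), 51.34019470214844)
scene check_sign 0.96 2711 [208.1, 412.3, 283.6, 480.0] ((246.0937042236328, 449.90228271484375), (64.67811584472656, 44.43235778808594), 43.78112030029297)
scene check_sign 0.8 2097 [153.9, 335.1, 220.9, 388.0] ((186.9892578125, 360.022705078125), (57.11837387084961, 38.63151168823242), 25.27772331237793)
scene sign_base 0.89 4036 [201.3, 409.8, 289.0, 480.0] ((248.2963409423828, 453.1126403808594), (75.83032989501953, 61.52383041381836), 42.61406326293945)
scene sign_base 
[... 1502 characters left out ...]
266.0] ((448.6179504394531, 232.2122802734375), (51.28388977050781, 41.08538818359375), 60.945396423339844)
top sign_base 0.57 506 [212.3, 214.9, 273.4, 247.3] ((242.3793182373047, 231.44827270507812), (8.91337776184082, 69.07867431640625), 68.19859313964844)
top bowl_stack 0.86 2300 [217.1, 132.8, 269.1, 190.1] ((243.9000244140625, 161.30001831054688), (54.11284637451172, 51.42955780029297), 63.43495178222656)
top jar 0.82 901 [131.3, 226.0, 166.8, 260.2] ((147.90000915527344, 241.20001220703125), (39.35479736328125, 27.280029296875), 26.56505012512207)
top cup 0.89 837 [212.4, 305.1, 241.5, 339.4] ((225.25003051757812, 323.2500305175781), (30.405588150024414, 32.526912689208984), 45.0)
0.9
```

View pics/c_top400.png

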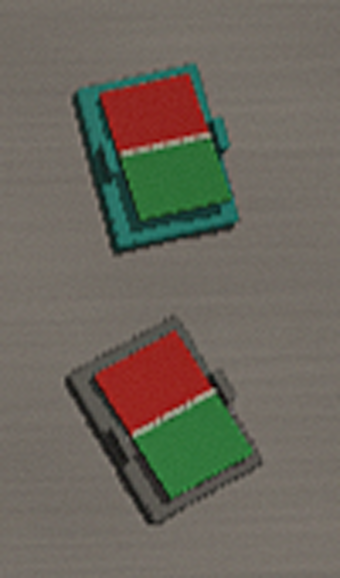

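View pics/c_top170.png

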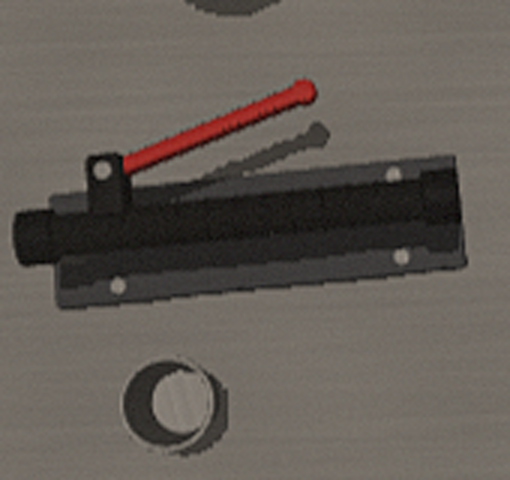

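View pics/c_scene140.png

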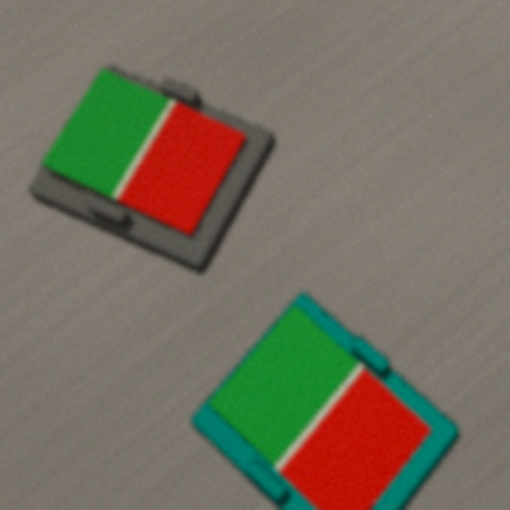

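The crops confirm the choice: the lower sign in the top picture (448,233) has the grey base, green half towards the robot. The lever tip is at top (272,220) and its pivot bolt at (204,247).

View pics/c_scene270.png

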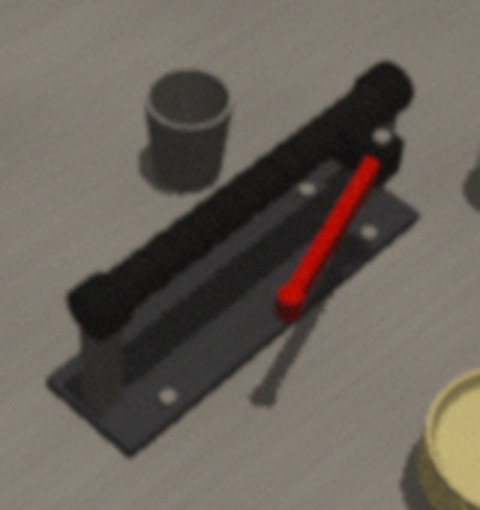

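```bash
cat > fit.py <<'E'
from h import *
from scipy.optimize import least_squares
def T(p,L):
    c,s=np.cos(p[2]),np.sin(p[2]); L=np.asarray(L,float)
    return np.c_[p[0]+c*L[:,0]-s*L[:,1],p[1]+s*L[:,0]+c*L[:,1],L[:,2]]
def fit(obs,p0):
    g=lambda p:np.concatenate([(proj(n,T(p,[o[0] for o in ob]))-np.array([o[1] for o in ob])).ravel() for n,ob in obs.items()])
    r=least_squares(g,p0,loss='soft_l1'); return r.x,g(r.x).reshape(-1,2).round(1)
c=np.cos(.15);s=np.sin(.15)
def pl(x,y): return (x,(y*c-3*s*1)/1000,(34+y*s+3*c)/1000)
g1,g2,r1,r2=pl(.033,50),pl(-.033,50),pl(.033,-50),pl(-.033,-50)
sg={'top':[(r1,(427.1,221.2)),(r2,(453.5,207.1)),(g2,(474.4,245.3)),(g1,(450,257.1))],
 'scene':[(g1,(175.7,332.3)),(g2,(154.3,364.3)),(r2,(204.3,387.7)),(r1,(221.7,355))]}
sp,res=fit(sg,[.45,-.2,2.]); print('sign',sp,res.tolist())
for n in sg: print(n,fit({n:sg[n]},[.45,-.2,2.])[0])
tip=lambda L:(.04+L*np.sin(.3),.09-L*np.cos(.3),.131)
hd={'top':[((-.045,.16,.012),(190,292.7)),((-.045,-.16,.012),(325.7,278.3)),((.045,-.16,.012),(321.7,242)),(tip(.15),(272.3,220.3)),((.04,.09,.137),(204,246.7))],
 'scene':[((.045,-.16,.006),(313.3,271.7)),((-.045,-.16,.012),(286,246.7)),((.045,.16,.012),(410,191)),(tip(.15),(367,219)),((.04,.09,.137),(397.3,165.3))]}
hp,res=fit(hd,[.5,.2,0]); print('handle',hp,res.tolist())
for n in hd: print(n,fit({n:hd[n]},[.5,.2,0])[0])
P=lambda x,y,z=.12:T(hp,[(x,y,z)])[0].round(4)
print('pad rest',P(.081,-.023),'stop',P(.040,-.030),'pivot',P(.04,.09),'tip',P(*tip(.15)[:2]),'hx',T([0,0,hp[2]],[(1,0,0)]))
gp=T(sp,[(0,.033*c-.003*s,.042)])[0];print('green',gp, 'center',sp[:2],'sy',T([0,0,sp[2]],[(0,1,0)]))
for n in('top','scene'):
    im=cv2.imread(f'pics/{n}0.png')
    for Q in list(T(hp,[(.081,-.023,.12),(.04,.09,.137),tip(.15),(0,-.14,.135),(0,.14,.135)]))+[gp]:
        cv2.circle(im,tuple(proj(n,Q)[0].round().astype(int).tolist()),2,(255,255,0),-1)
    cv2.imwrite(f'pics/fit_{n}.png',im)
for nm,px,h in(('bowl',(244,161),.071),('jar',(143,239),.1),('cup',(226,323),.08)): print(nm,atz('top',*px,h).round(3))
o=ctrl.get_obs();print(R.from_rotvec(o['tool_rot']).as_matrix().round(3))
E
python3 fit.py
```

```text
sign [ 0.5925585  -0.27393211  2.0392323 ] [[-0.3, -0.9], [-2.5, 0.1], [0.1, -2.4], [-0.1, -0.6], [-1.6, -0.8], [-1.1, -0.9], [-0.9, 0.4], [0.7, -0.2]]
top [ 0.590174   -0.2753956   2.00251716]
scene [ 0.5940663  -0.27314414  2.04545298]
handle [0.52613128 0.18152387 0.0758202 ] [[-1.5, 0.3], [0.0, 0.4], [-0.0, -1.3], [-1.5, -0.7], [0.4, -0.0], [0.0, 1.2], [-1.7, -0.5], [0.4, -0.2], [-0.5, -1.0], [-0.4, 1.6]]
top [0.52555588 0.18065871 0.07087471]
scene [0.52624452 0.18231674 0.07927135]
pad rest [0.6086 0.1647 0.12  ] stop [0.5683 0.1546 0.12  ] pivot [0.5592 0.2743 0.12  ] tip [0.6143 0.1348 0.12  ] hx [[0.99712703 0.07574758 0.        ]]
green [ 0.56384407 -0.28846162  0.042     ] center [ 0.5925585  -0.27393211] sy [[-0.89227552 -0.4514913   0.        ]]
bowl [0.763 0.198 0.071]
jar [0.585 0.415 0.1  ]
cup [0.399 0.24  0.08 ]
[[ 0.943 -0.     0.333]
 [-0.333  0.     0.943]
 [-0.    -1.     0.   ]]
```

```bash
cat > plan.py <<'E'
from h import *
import sys
def plan(target,zhead=None,step=.055,dang=9.5):
    o=ctrl.get_obs();p=o['tool_pos'];M=R.from_rotvec(o['tool_rot']).as_matrix();t=np.array(target)
    if zhead is None: Mt=M
    else:
        z=np.array([np.cos(zhead),np.sin(zhead),0]);y=np.array([0,0,-1.]);Mt=np.c_[np.cross(y,z),y,z]
    rv=R.from_matrix(M.T@Mt).as_rotvec(degrees=True)
    n=int(max(np.ceil(np.linalg.norm(t-p)/step),np.ceil(np.linalg.norm(rv)/dang),1))
    print('t',round(o['t'],2),'p',p.round(4),'F',o['contact_force'].round(1),'open',round(o['opening'],4),'n',n,'err',(t-p).round(4))
    pp=[];rr=[]
    for i in range(n):
        d=M.T@((t-p)/n); pp.append(d.round(4).tolist()); rr.append((rv/n).round(2).tolist()); M=M@R.from_rotvec(rv/n,degrees=True).as_matrix()
    for i in range(0,n,5): print(pp[i:i+5],rr[i:i+5])
E
python3 -c "
from plan import *
plan([.655,.168,.245],.076)"
```

```text
t 0.9 p [0.2083 0.5893 0.2453] F [-0.4 -0.   0.1] open 0.0855 n 12 err [ 4.467e-01 -4.213e-01 -3.000e-04]
[[0.0468, 0.0, -0.0207], [0.0486, 0.0, -0.0161], [0.0499, 0.0, -0.0114], [0.0508, 0.0, -0.0065], [0.0511, 0.0, -0.0016]] [[-0.0, 5.51, -0.0], [-0.0, 5.51, -0.0], [-0.0, 5.51, -0.0], [-0.0, 5.51, -0.0], [-0.0, 5.51, -0.0]]
[[0.0511, 0.0, 0.0033], [0.0505, 0.0, 0.0082], [0.0495, 0.0, 0.013], [0.048, 0.0, 0.0177], [0.0461, 0.0, 0.0223]] [[-0.0, 5.51, -0.0], [-0.0, 5.51, -0.0], [-0.0, 5.51, -0.0], [-0.0, 5.51, -0.0], [-0.0, 5.51, -0.0]]
[[0.0437, 0.0, 0.0266], [0.041, 0.0, 0.0307]] [[-0.0, 5.51, -0.0], [-0.0, 5.51, -0.0]]
```

View pics/fit_top.png

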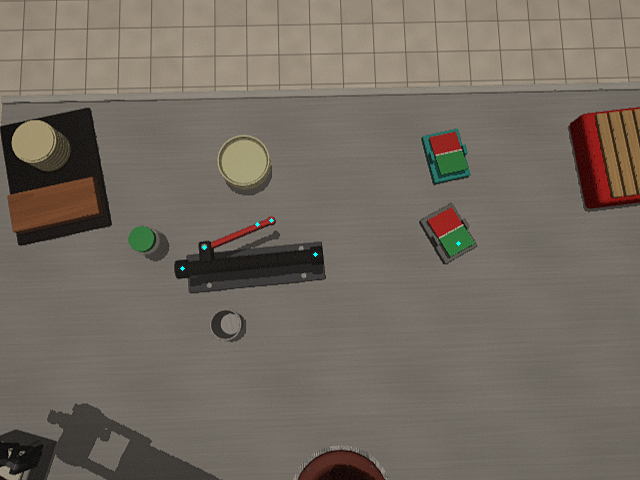

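View pics/fit_scene.png

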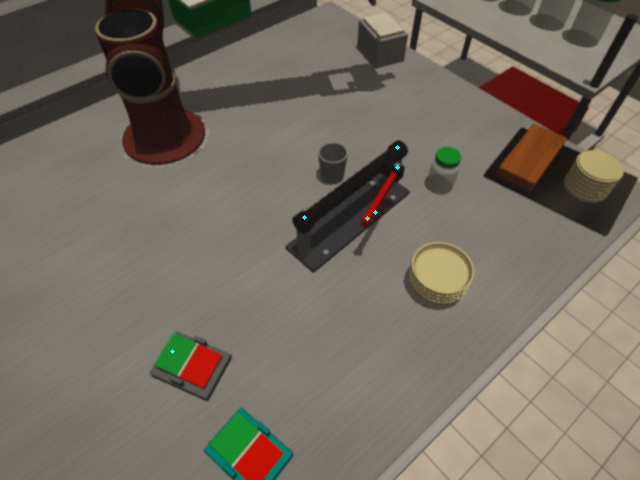

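The projected fit lands on the features in both pictures: pad (257,224) top, green point (458,243) top. Moving now.

Call:
{"name": "servo_tool", "arguments": {"delta_pos": [[0.047, 0, -0.021], [0.049, 0, -0.016], [0.05, 0, -0.011], [0.051, 0, -0.0065], [0.051, 0, -0.0015]], "dr": [[0, 5.5, 0], [0, 5.5, 0], [0, 5.5, 0], [0, 5.5, 0], [0, 5.5, 0]], "grip": [0, 0, 0, 0, 0], "grip_force": 20}}

```text
t: 1.52
tool_pos: [0.3975, 0.4104, 0.2458]
tool_rot: [-1.47, 0.646, -0.647]
contact_force: [-0.5, 0.6, 0.2]
opening: 0.0007
```

Call:
{"name": "servo_tool", "arguments": {"delta_pos": [[0.051, 0, 0.003], [0.05, 0, 0.008], [0.05, 0, 0.013], [0.048, 0, 0.018], [0.046, 0, 0.022]], "dr": [[0, 5.5, 0], [0, 5.5, 0], [0, 5.5, 0], [0, 5.5, 0], [0, 5.5, 0]], "grip": [0, 0, 0, 0, 0]}}

```text
t: 2.15
tool_pos: [0.5864, 0.2257, 0.2469]
tool_rot: [-1.31, 1.024, -1.026]
contact_force: [0.0, 1.1, -1.5]
opening: -0.0004
```

```bash
python3 -c "
from plan import *
plan([.655,.168,.245],.076)"
```

```text
t 2.15 p [0.5864 0.2257 0.2469] F [ 0.   1.1 -1.5] open -0.0004 n 2 err [ 0.0686 -0.0577 -0.0019]
[[0.0363, 0.001, 0.0262], [0.034, 0.0009, 0.0292]] [[-0.12, 4.88, -0.08], [-0.12, 4.88, -0.08]]
```

Call:
{"name": "servo_tool", "arguments": {"delta_pos": [[0.036, 0.001, 0.026], [0.034, 0.001, 0.029], [0, 0, 0]], "dr": [[0, 4.9, 0], [0, 4.9, 0], [0, 0, 0]], "grip": [0, 0, 0]}}

```text
t: 2.52
tool_pos: [0.6584, 0.1628, 0.2446]
tool_rot: [-1.233, 1.16, -1.161]
contact_force: [0.6, 0.1, -0.1]
opening: 0.0002
```

```bash
python3 -c "
from plan import *
plan([.655,.167,.117],.076,.03)"
```

```text
t 2.52 p [0.6584 0.1628 0.2446] F [ 0.6  0.1 -0.1] open 0.0002 n 5 err [-0.0034  0.0042 -0.1276]
[[-0.0008, 0.0255, -0.0007], [-0.0008, 0.0255, -0.0007], [-0.0008, 0.0255, -0.0007], [-0.0009, 0.0255, -0.0007], [-0.0009, 0.0255, -0.0006]] [[-0.05, -0.13, -0.04], [-0.05, -0.13, -0.04], [-0.05, -0.13, -0.04], [-0.05, -0.13, -0.04], [-0.05, -0.13, -0.04]]
```

Call:
{"name": "servo_tool", "arguments": {"delta_pos": [[-0.001, 0.026, -0.001], [-0.001, 0.026, 0], [-0.001, 0.026, 0], [-0.001, 0.026, 0], [-0.001, 0.024, 0]], "dr": [[0, 0, 0], [0, 0, 0], [0, 0, 0], [0, 0, 0], [0, 0, 0]], "grip": [0, 0, 0, 0, 0]}}

```text
t: 3.15
tool_pos: [0.6574, 0.1719, 0.1173]
tool_rot: [-1.23, 1.153, -1.158]
contact_force: [-0.7, -0.8, -0.1]
opening: 0.0002
```

Run:
```python
from plan import *
plan([.655,.167,.117],.076,.03)
for n in("top","scene"): 
    im=ctrl.get_image(n)[:,:,::-1]
    im=im[150:330,150:390] if n=="top" else im[100:300,260:500]
    cv2.imwrite(f"pics/{n}1.png",cv2.resize(im,None,fx=3,fy=3))
```

```text
t 3.15 p [0.6574 0.1719 0.1173] F [-0.7 -0.8 -0.1] open 0.0002 n 1 err [-0.0024 -0.0049 -0.0003]
[[0.0047, 0.0002, -0.0027]] [[-0.58, -0.37, -0.31]]
```

View pics/scene1.png

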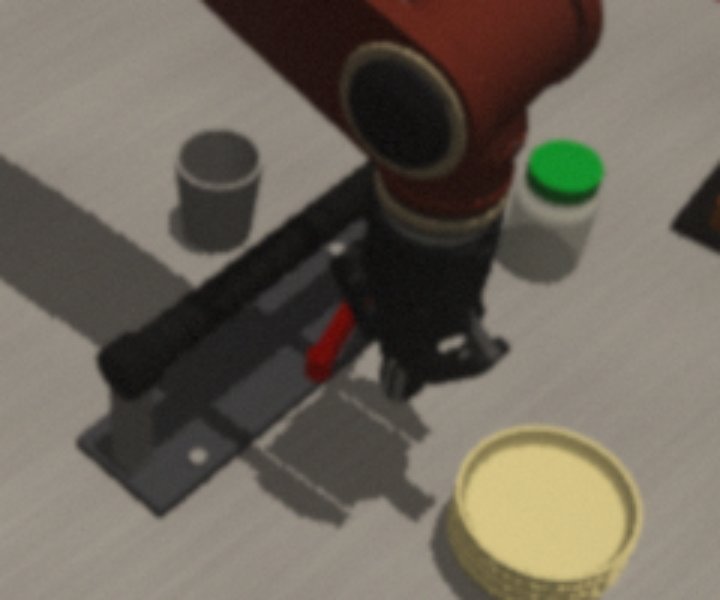

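View pics/top1.png

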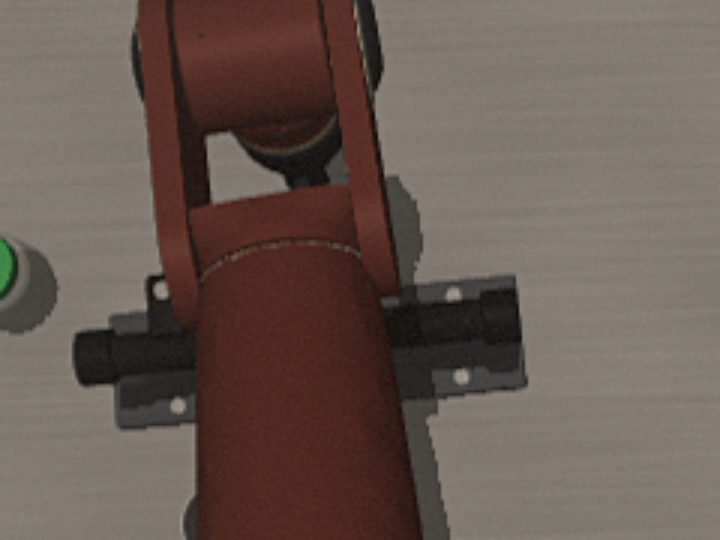

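Run:
```python
from plan import *
o=ctrl.get_obs();p=o['tool_pos'];M=R.from_rotvec(o['tool_rot']).as_matrix()
im=ctrl.get_image("scene")[:,:,::-1][160:250,340:460].copy(); s=6
im=cv2.resize(im,None,fx=s,fy=s,interpolation=cv2.INTER_CUBIC); im=cv2.convertScaleAbs(im,alpha=2,beta=20)
for h,col in((.014,(0,255,255)),(-.03,(255,255,0)),(-.059,(255,0,255))):
    for zz in(-.05,-.0145,.0145,.05):
        q=(proj("scene",p+M@np.array([0,h,zz]))[0]-[340,160])*s
        cv2.circle(im,tuple(q.astype(int).tolist()),4,col,-1)
cv2.imwrite("pics/z1.png",im)
```

```text
(no output)
```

View pics/z1.png

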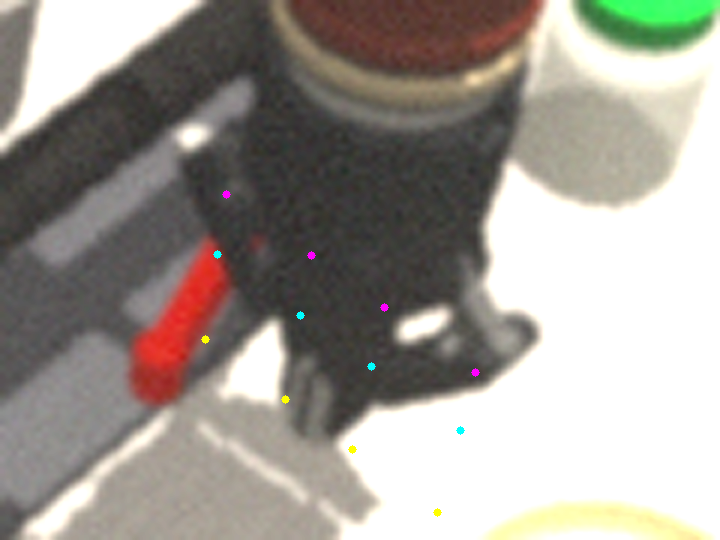

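Call:
{"name": "servo_tool", "arguments": {"delta_pos": [[0.004, -0.004, -0.012], [0.003, 0, -0.012], [0, 0, 0]], "dr": [[-0.6, -0.4, -0.3], [0, 0, 0], [0, 0, 0]], "grip": [0, 0, 0]}}

```text
t: 3.68
tool_pos: [0.633, 0.163, 0.1252]
tool_rot: [-1.244, 1.15, -1.152]
contact_force: [-0.6, -0.6, 0.0]
opening: -0.0002
```

```bash
cat > st.py <<'E'
from h import *
hp=np.array([0.5261,0.1815,0.0758])
o=ctrl.get_obs();d=o['tool_pos'][:2]-hp[:2];c,s=np.cos(hp[2]),np.sin(hp[2])
F=o['contact_force']
print('t',round(o['t'],2),'hx,hy mm',(1e3*np.array([c*d[0]+s*d[1],-s*d[0]+c*d[1]])).round(1),'z',o['tool_pos'][2].round(4),'Fh',round(c*F[0]+s*F[1],1),round(-s*F[0]+c*F[1],1),F[2].round(1))
print('tool z',R.from_rotvec(o['tool_rot']).as_matrix()[:,2].round(3),'y',R.from_rotvec(o['tool_rot']).as_matrix()[:,1].round(3))
E
python3 st.py
```

```text
t 3.67 hx,hy mm [105.2 -26.5] z 0.1252 Fh -0.6 -0.6 0.0
tool z [0.997 0.078 0.002] y [ 0.002  0.    -1.   ]
```

Call:
{"name": "servo_tool", "arguments": {"delta_pos": [[0, 0.003, -0.006], [0, 0, -0.006], [0, 0, -0.006], [0, 0, -0.006]], "dr": [[0, 0, 0], [0, 0, 0], [0, 0, 0], [0, 0, 0]], "grip": [0, 0, 0, 0]}}

```text
t: 4.18
tool_pos: [0.6106, 0.1601, 0.124]
tool_rot: [-1.238, 1.144, -1.157]
contact_force: [5.2, -2.6, -1.3]
opening: -0.0001
```

```bash
python3 st.py
```

```text
t 4.17 hx,hy mm [ 82.6 -27.7] z 0.124 Fh 5.0 -3.0 -1.3
tool z [0.997 0.078 0.01 ] y [ 0.01  -0.001 -1.   ]
```

Call:
{"name": "servo_tool", "arguments": {"delta_pos": [[0, 0.001, -0.006], [0, 0.001, -0.006], [0, 0, -0.005]], "dr": [[0, 0, 0.3], [0, 0, 0.3], [0, 0, 0]], "grip": [0, 0, 0]}}

```text
t: 4.55
tool_pos: [0.5963, 0.1574, 0.1243]
tool_rot: [-1.225, 1.141, -1.156]
contact_force: [6.8, -1.5, -2.9]
opening: 0.0001
```

```bash
python3 st.py
```

```text
t 4.55 hx,hy mm [ 68.2 -29.3] z 0.1243 Fh 6.6 -2.0 -2.9
tool z [0.997 0.077 0.02 ] y [ 0.019  0.008 -1.   ]
```

Call:
{"name": "servo_tool", "arguments": {"delta_pos": [[0, 0.001, -0.005], [0, 0, -0.005], [0, 0, -0.004]], "dr": [[0.5, 0, -0.3], [0.5, 0, 0], [0, 0, 0]], "grip": [0, 0, 0]}}

```text
t: 4.92
tool_pos: [0.5856, 0.1557, 0.1247]
tool_rot: [-1.206, 1.117, -1.174]
contact_force: [8.2, 0.6, -4.0]
opening: -0.0001
```

```bash
python3 st.py
```

```text
t 4.92 hx,hy mm [ 57.4 -30.2] z 0.1247 Fh 8.2 -0.0 -4.0
tool z [0.996 0.077 0.05 ] y [ 0.05   0.004 -0.999]
```

Call:
{"name": "servo_tool", "arguments": {"delta_pos": [[0, 0, -0.004], [0, 0, -0.004]], "dr": [[-1.2, 0, 0], [-1.2, 0, 0]], "grip": [0, 0]}}

```text
t: 5.18
tool_pos: [0.5808, 0.1553, 0.1245]
tool_rot: [-1.228, 1.14, -1.161]
contact_force: [18.9, 1.4, -11.2]
opening: 0.0002
```

```bash
python3 st.py
```

```text
t 5.17 hx,hy mm [ 52.6 -30.3] z 0.1245 Fh 18.9 -0.1 -11.2
tool z [0.997 0.076 0.02 ] y [ 0.019  0.003 -1.   ]
```

The force has jumped to 19 N, so the lever is at the stop (hx 52.6). Now I hold it gently.

Call:
{"name": "servo_tool", "arguments": {"delta_pos": [[0, 0, -0.002], [0, 0, -0.002]], "dr": [[0, 0, 0], [0, 0, 0]], "grip": [0, 0]}}

```text
t: 5.42
tool_pos: [0.5815, 0.1553, 0.1245]
tool_rot: [-1.215, 1.131, -1.167]
contact_force: [11.2, 0.8, -6.2]
opening: 0.0003
```

Run:
```python
import st
from h import *
im=ctrl.get_image("scene")[:,:,::-1][120:280,270:450]
cv2.imwrite("pics/hold.png",cv2.resize(im,None,fx=4,fy=3.7,interpolation=cv2.INTER_CUBIC))
```

```text
t 5.42 hx,hy mm [ 53.2 -30.4] z 0.1245 Fh 11.2 -0.0 -6.2
tool z [0.997 0.074 0.034] y [ 0.034  0.005 -0.999]
```

View pics/hold.png

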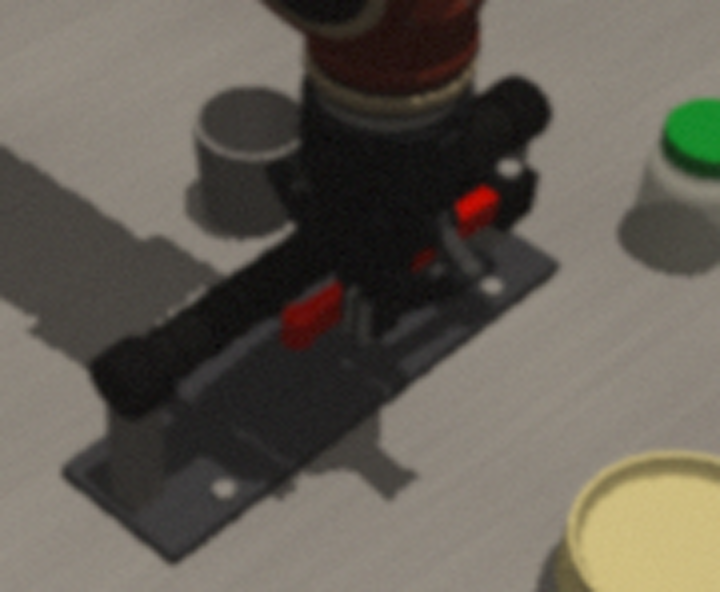

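Lever red ends at (312,315) and (478,207) now run near-parallel to the bar, so it is at its stop. The links are clear above the bar.

Call:
{"name": "servo_tool", "arguments": {"delta_pos": [[0, 0, -0.003], [0, 0, -0.003], [0, 0, -0.003], [0, 0, -0.003], [0, 0, -0.003]], "dr": [[-0.4, 0, 0], [-0.4, 0, 0], [-0.4, 0, 0], [-0.4, 0, 0], [-0.4, 0, 0]], "grip": [0, 0, 0, 0, 0]}}

```text
t: 6.1
tool_pos: [0.5811, 0.1553, 0.1248]
tool_rot: [-1.202, 1.128, -1.172]
contact_force: [16.2, 1.2, -10.0]
opening: -0.0
```

Call:
{"name": "servo_tool", "arguments": {"delta_pos": [[0, 0, -0.003], [0, 0, -0.003], [0, 0, -0.003], [0, 0, -0.003], [0, 0, -0.003]], "dr": [[-0.4, 0, 0], [-0.4, 0, 0], [-0.4, 0, 0], [-0.4, 0, 0], [-0.4, 0, 0]], "grip": [0, 0, 0, 0, 0]}}

```text
t: 6.72
tool_pos: [0.5812, 0.1552, 0.1249]
tool_rot: [-1.189, 1.124, -1.176]
contact_force: [16.5, 0.7, -9.7]
opening: -0.0002
```

```bash
python3 st.py
```

```text
t 6.72 hx,hy mm [ 52.9 -30.4] z 0.1249 Fh 16.6 -0.5 -9.7
tool z [0.996 0.067 0.058] y [ 0.057  0.015 -0.998]
```

Held for about 1.5 s at 11–17 N. Releasing.

Call:
{"name": "servo_tool", "arguments": {"delta_pos": [[0, 0, 0.008], [0, 0, 0.013], [0, 0, 0.013], [0, 0, 0.013], [0, 0, 0.013]], "dr": [[0, 0, 0], [-0.5, 0, 0], [-0.5, 0, 0], [-0.5, 0, 0], [-0.5, 0, 0]], "grip": [0, 0, 0, 0, 0]}}

```text
t: 7.35
tool_pos: [0.6408, 0.1623, 0.1265]
tool_rot: [-1.213, 1.154, -1.155]
contact_force: [-0.4, -0.4, 0.2]
opening: -0.0
```

Call:
{"name": "servo_tool", "arguments": {"delta_pos": [[0, 0, 0.012], [0, 0, 0.008], [0, 0, 0]], "dr": [[0, 0, 0], [0, 0, 0], [0, 0, 0]], "grip": [0, 0, 0]}}

```text
t: 7.72
tool_pos: [0.6607, 0.1637, 0.1259]
tool_rot: [-1.216, 1.157, -1.153]
contact_force: [-0.4, -0.7, -0.2]
opening: -0.0003
```

```bash
python3 st.py; python3 -c "
from plan import *
plan([.645,.165,.235],.076,.05)"
```

```text
t 7.72 hx,hy mm [132.9 -27.9] z 0.1259 Fh -0.4 -0.7 -0.2
tool z [0.998 0.068 0.015] y [ 0.014  0.019 -1.   ]
t 7.72 p [0.6607 0.1637 0.1259] F [-0.4 -0.7 -0.2] open -0.0003 n 3 err [-0.0157  0.0013  0.1091]
[[-0.0014, -0.0364, -0.0046], [-0.0012, -0.0364, -0.0048], [-0.001, -0.0364, -0.005]] [[-0.29, -0.16, -0.34], [-0.29, -0.16, -0.34], [-0.29, -0.16, -0.34]]
```

Call:
{"name": "servo_tool", "arguments": {"delta_pos": [[0, -0.036, 0], [0, -0.036, -0.004], [0, -0.036, -0.006], [0, 0, 0]], "dr": [[-0.3, 0, -0.3], [-0.3, 0, -0.3], [-0.3, 0, -0.3], [0, 0, 0]], "grip": [0, 0, 0, 0]}}

```text
t: 8.22
tool_pos: [0.647, 0.1614, 0.235]
tool_rot: [-1.244, 1.165, -1.155]
contact_force: [-0.5, 0.6, 0.6]
opening: 0.0002
```

```bash
python3 -c "
from plan import *
plan([.5605,-.2902,.235],2.039-np.pi,.05)"
```

```text
t 8.22 p [0.647  0.1614 0.235 ] F [-0.5  0.6  0.6] open 0.0002 n 10 err [-0.0865 -0.4516 -0.    ]
[[0.0445, 0.0, -0.0117], [0.0455, -0.0, -0.0064], [0.046, -0.0, -0.0011], [0.0458, -0.0, 0.0043], [0.045, -0.0, 0.0096]] [[0.04, 6.71, 0.01], [0.04, 6.71, 0.01], [0.04, 6.71, 0.01], [0.04, 6.71, 0.01], [0.04, 6.71, 0.01]]
[[0.0435, -0.0, 0.0148], [0.0415, -0.0, 0.0198], [0.0389, -0.0, 0.0245], [0.0358, -0.0, 0.0289], [0.0322, -0.0, 0.0329]] [[0.04, 6.71, 0.01], [0.04, 6.71, 0.01], [0.04, 6.71, 0.01], [0.04, 6.71, 0.01], [0.04, 6.71, 0.01]]
```

Call:
{"name": "servo_tool", "arguments": {"delta_pos": [[0.0445, 0, -0.0115], [0.0455, 0, -0.0065], [0.046, 0, -0.001], [0.046, 0, 0.0045], [0.045, 0, 0.0095]], "dr": [[0, 6.7, 0], [0, 6.7, 0], [0, 6.7, 0], [0, 6.7, 0], [0, 6.7, 0]], "grip": [0, 0, 0, 0, 0]}}

```text
t: 8.85
tool_pos: [0.5978, -0.067, 0.2282]
tool_rot: [-0.924, 1.6, -1.581]
contact_force: [0.2, 0.3, 0.9]
opening: 0.0001
```

Call:
{"name": "servo_tool", "arguments": {"delta_pos": [[0.0435, 0, 0.015], [0.0415, 0, 0.02], [0.039, 0, 0.0245], [0.036, 0, 0.029], [0.032, 0, 0.033]], "dr": [[0, 6.7, 0], [0, 6.7, 0], [0, 6.7, 0], [0, 6.7, 0], [0, 6.7, 0]], "grip": [0, 0, 0, 0, 0]}}

```text
t: 9.48
tool_pos: [0.5439, -0.2975, 0.2197]
tool_rot: [-0.466, 2.003, -1.974]
contact_force: [0.6, -0.8, 0.9]
opening: -0.0001
```

Run:
```python
from plan import *
plan([.5605,-.2902,.085],2.039-np.pi,.045)
for n in("top","scene"):
    cv2.imwrite(f"pics/{n}2.png",ctrl.get_image(n)[:,:,::-1])
```

```text
t 9.47 p [ 0.5439 -0.2975  0.2197] F [ 0.6 -0.8  0.9] open -0.0001 n 4 err [ 0.0166  0.0073 -0.1347]
[[-0.0052, 0.0336, 0.0007], [-0.005, 0.0336, 0.0006], [-0.0049, 0.0336, 0.0005], [-0.0047, 0.0337, 0.0004]] [[0.27, -0.45, 0.28], [0.27, -0.45, 0.28], [0.27, -0.45, 0.28], [0.27, -0.45, 0.28]]
```

View pics/scene2.png

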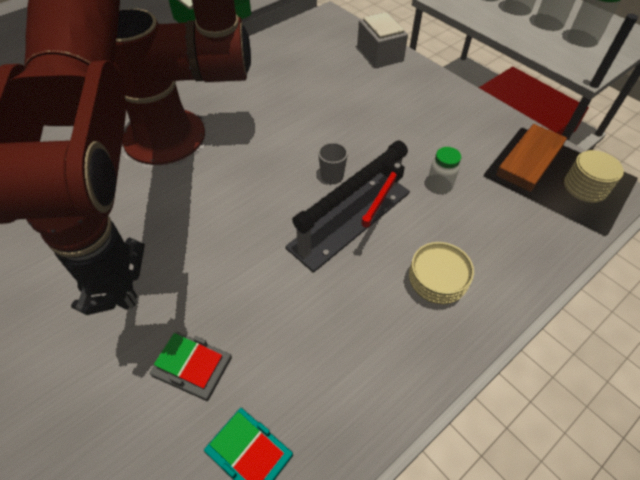

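View pics/top2.png

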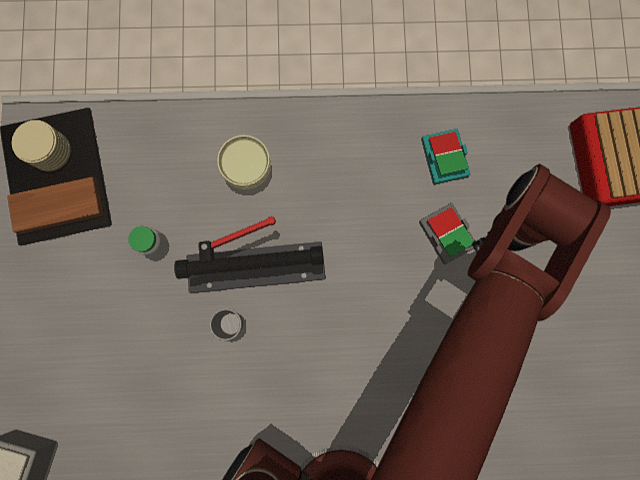

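The lever is back fully out: tip at top (272,220) and scene (367,221), as at the start. The bowls, jar and cup have not moved. Next, down over the green half.

Call:
{"name": "servo_tool", "arguments": {"delta_pos": [[-0.005, 0.034, 0.0005], [-0.005, 0.034, 0.0005], [-0.005, 0.034, 0.0005], [-0.005, 0.033, 0.0005], [0, 0, 0]], "dr": [[0.3, -0.4, 0.3], [0.3, -0.4, 0.3], [0.3, -0.4, 0.3], [0.3, -0.4, 0.3], [0, 0, 0]], "grip": [0, 0, 0, 0, 0]}}

```text
t: 10.2
tool_pos: [0.5574, -0.2879, 0.0756]
tool_rot: [-0.47, 1.967, -1.958]
contact_force: [0.0, -0.5, 0.3]
opening: -0.0001
```

Run:
```python
from plan import *
plan([.5605,-.2902,.062],2.039-np.pi,.012)
im=ctrl.get_image("scene")[:,:,::-1][290:430,90:270]
cv2.imwrite("pics/s3.png",cv2.resize(im,None,fx=4,fy=4,interpolation=cv2.INTER_CUBIC))
```

```text
t 10.2 p [ 0.5574 -0.2879  0.0756] F [ 0.  -0.5  0.3] open -0.0001 n 2 err [ 0.0031 -0.0023 -0.0136]
[[-0.0009, 0.0068, 0.0017], [-0.0009, 0.0068, 0.0017]] [[0.15, -0.03, 0.05], [0.15, -0.03, 0.05]]
```

View pics/s3.png

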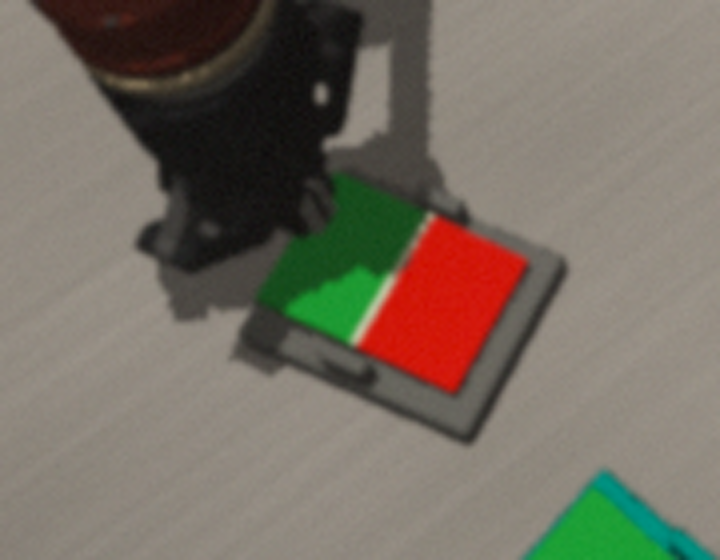

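Call:
{"name": "servo_tool", "arguments": {"delta_pos": [[-0.001, 0.007, 0.0015], [-0.001, 0.006, 0.0015], [0, 0.004, 0]], "dr": [[0, 0, 0], [0, 0, 0], [0, 0, 0]], "grip": [0, 0, 0]}}

```text
t: 10.62
tool_pos: [0.5644, -0.2921, 0.0647]
tool_rot: [-0.462, 1.956, -1.963]
contact_force: [0.0, 0.1, -0.7]
opening: -0.0001
```

Call:
{"name": "servo_tool", "arguments": {"delta_pos": [[0, 0.004, 0], [0, 0.004, 0]], "dr": [[0, 0, 0], [0, 0, 0]], "grip": [0, 0]}}

```text
t: 10.88
tool_pos: [0.5649, -0.2926, 0.0571]
tool_rot: [-0.461, 1.954, -1.964]
contact_force: [-0.5, -0.2, -0.2]
opening: 0.0004
```

Call:
{"name": "servo_tool", "arguments": {"delta_pos": [[0, 0.004, 0], [0, 0.004, 0], [0, 0.004, 0]], "dr": [[0, 0, 0], [0, 0, 0], [0, 0, 0]], "grip": [0, 0, 0]}}

```text
t: 11.25
tool_pos: [0.5646, -0.2932, 0.0463]
tool_rot: [-0.463, 1.955, -1.965]
contact_force: [-8.7, 4.2, 21.9]
opening: 0.0002
```

Call:
{"name": "servo_tool", "arguments": {"delta_pos": [[0, 0.003, 0], [0, 0.003, 0]], "dr": [[0, 0, 0], [0, 0, 0]], "grip": [0, 0]}}

```text
t: 11.5
tool_pos: [0.5648, -0.2933, 0.0463]
tool_rot: [-0.466, 1.958, -1.963]
contact_force: [-10.2, 5.7, 19.5]
opening: 0.0002
```

Call:
{"name": "servo_tool", "arguments": {"delta_pos": [[0, -0.01, 0], [0, -0.03, 0], [0, -0.05, 0], [0, -0.05, 0], [0, -0.03, 0]], "dr": [[0, 0, 0], [0, 0, 0], [0, 0, 0], [0, 0, 0], [0, 0, 0]], "grip": [0, 0, 0, 0, 0]}}

```text
t: 12.12
tool_pos: [0.5638, -0.2915, 0.2161]
tool_rot: [-0.467, 1.963, -1.959]
contact_force: [0.3, -1.0, -1.3]
opening: 0.0002
```

Run:
```python
from plan import *
plan([.45,-.33,.235],None,.05)
for n in("top","scene"):
    cv2.imwrite(f"pics/{n}4.png",ctrl.get_image(n)[:,:,::-1])
im=cv2.imread("pics/scene4.png")[290:430,90:270]
cv2.imwrite("pics/s4.png",cv2.resize(im,None,fx=4,fy=4,interpolation=cv2.INTER_CUBIC))
```

```text
t 12.12 p [ 0.5638 -0.2915  0.2161] F [ 0.3 -1.  -1.3] open 0.0002 n 3 err [-0.1138 -0.0385  0.0189]
[[0.0396, -0.0063, -0.0057], [0.0396, -0.0063, -0.0057], [0.0396, -0.0063, -0.0057]] [[0.0, 0.0, 0.0], [0.0, 0.0, 0.0], [0.0, 0.0, 0.0]]
```

View pics/s4.png

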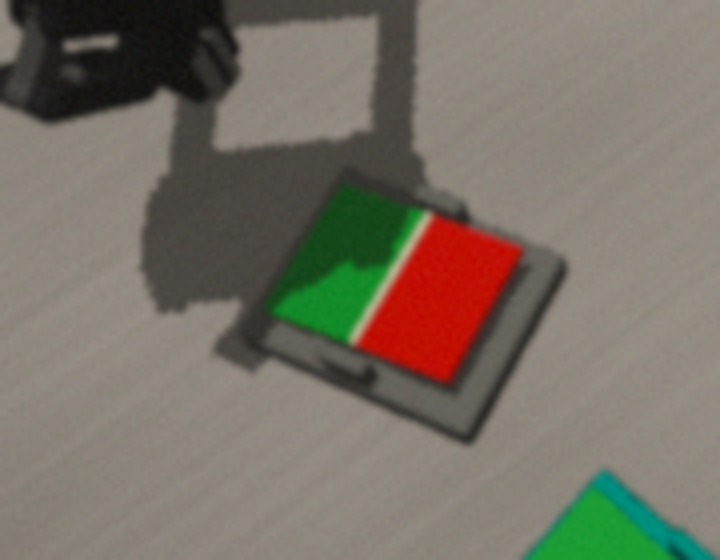

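Green edge now lies low and the red edge stands raised with a shadow at (490,330). I move aside and check the tilt.

Call:
{"name": "servo_tool", "arguments": {"delta_pos": [[0.04, -0.006, -0.006], [0.04, -0.006, -0.006], [0.04, -0.006, -0.006], [0, 0, 0]], "dr": [[0, 0, 0], [0, 0, 0], [0, 0, 0], [0, 0, 0]], "grip": [0, 0, 0, 0]}}

```text
t: 12.72
tool_pos: [0.4466, -0.3301, 0.2301]
tool_rot: [-0.467, 1.961, -1.957]
contact_force: [-0.7, 0.5, -0.6]
opening: -0.0
```

```bash
cat > fin.py <<'E'
from fit import *
print('-----')
o=ctrl.get_obs();print(o['t'],o['tool_pos'],o['contact_force'])
for n in("top","scene"): cv2.imwrite(f"pics/{n}5.png",ctrl.get_image(n)[:,:,::-1])
im=cv2.imread("pics/scene5.png");b=cv2.imread("pics/scene0.png")
def corners(im):
    hsv=cv2.cvtColor(im,cv2.COLOR_BGR2HSV);m=np.zeros(im.shape[:2],np.uint8)
    s=(hsv[...,1]>130)&((hsv[...,0]<8)|(hsv[...,0]>172)|((hsv[...,0]>50)&(hsv[...,0]<75)))
    m[325:395,145:235]=s[325:395,145:235]
    m=cv2.morphologyEx(m,cv2.MORPH_CLOSE,np.ones((5,5)))
    k=max(cv2.findContours(m,0,1)[0],key=cv2.contourArea)
    return cv2.approxPolyDP(cv2.convexHull(k),6,True)[:,0].tolist()
print(corners(b),corners(im))
for th in(-.15,-.1,0,.1,.15):
    Q=[(x,(y*np.cos(th)+3*np.sin(th))/1000,(34-y*np.sin(th)+3*np.cos(th))/1000) for x in(.033,-.033) for y in(50,-50)]
    print(th,proj('scene',T(sp,Q)).round(1).tolist())
def red(im,a): 
    hsv=cv2.cvtColor(im,cv2.COLOR_BGR2HSV); m=((hsv[...,0]<8)|(hsv[...,0]>172))&(hsv[...,1]>150); m=m[a[1]:a[3],a[0]:a[2]]; y,x=np.nonzero(m); return x.mean(),y.mean(),len(x)
print(red(b,(350,160,410,235)),red(im,(350,160,410,235)))
E
python3 fin.py | sed -n '/-----/,$p'
```

```text
-----
12.725 [ 0.44660883 -0.33012862  0.23005493] [-0.66935898  0.46542665 -0.55206986]
[[173, 334], [221, 354], [203, 388], [155, 365]] [[175, 337], [220, 352], [202, 385], [156, 367]]
-0.15 [[174.1, 331.5], [222.4, 354.8], [153.2, 363.4], [203.4, 388.1]]
-0.1 [[174.2, 332.0], [222.2, 354.3], [153.4, 363.9], [203.2, 387.7]]
0 [[174.6, 333.1], [221.8, 353.2], [153.9, 364.8], [202.6, 386.7]]
0.1 [[175.2, 334.2], [221.0, 352.0], [154.7, 365.8], [201.7, 385.6]]
0.15 [[175.6, 334.8], [220.6, 351.3], [155.2, 366.4], [201.2, 385.0]]
(np.float64(28.59486166007905), np.float64(38.85770750988142), 506) (np.float64(28.543650793650794), np.float64(38.91468253968254), 504)
```

View pics/scene5.png

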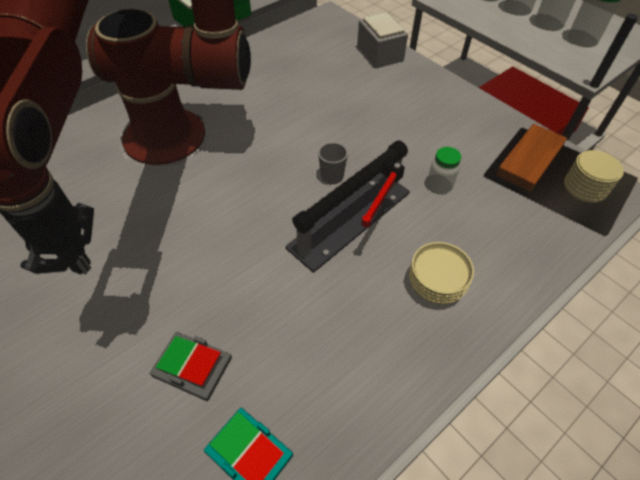

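The sign's corners moved by 2–3 px, which matches a tilt of +0.15 (green fully down). The lever's red centroid matches the start picture to 0.1 px, and the arm is clear. Handing in.

```bash
python3 -c "
from station import ctrl
print(ctrl.finish_job())"
```

```text
the job is handed in; nothing more can be done
None
```

The brake check is done and handed in, at 12.7 s of the 48 s allowed.

- **Lever:** I pressed the red lever in with the back of the closed fingers until the force jumped to about 19 N at its stop. I held it there for about 1.5 s at 11–17 N, then let it spring back. Its centroid in the scene picture afterwards matches the start to 0.1 px.
- **Sign:** I pressed the green half of the grey-based sign down with the closed fingertips, not the teal look-alike. It met a rigid stop at about 20 N and stayed down when I lifted off. The plate's corners moved 2–3 px in the scene picture, which agrees with green fully down.
- **Surroundings:** the bowls, jar and cup look unmoved in the pictures, and the arm ended clear with no contact force beyond sensor noise.

No final check failed. While I held the lever the gripper tilted up to about 3°, with about 10 N of downward force on the tool. I took that as friction against the lever. In the picture of the hold the gripper looked clear of the bar, though I judged that by eye.

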